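Stack two wood blanks square in the jig and hold the sprung clamp arm shut

ROBOT

A 7-joint arm with a two-finger parallel gripper is mounted at the origin on a cart in front of the work surface, level with it; the furniture and walls round the work are solid. World frame = base frame: x ahead of the robot, y to its left, z up, the work surface at z = 0. Lengths are in m, angles in rad, forces in N, time in s.
With the tool pointing down it reaches from about 0.4 to 0.875 m from the base axis. Payload 6.5 kg.
Tool frame: the origin (TCP) lies midway between the tips of the shut fingers; the grasp point (between the pads) lies 19 mm behind it; z points along the fingers, y is the line along which they close (so a half turn about z gives the same grasp; the last joint's range is limited). The gripper opens to 88 mm and grips with 3 to 60 N. Pads are 18 mm wide; open, the fingers measure 123 mm over their backs; the gripper's body (75 mm by 187 mm) begins 45 mm behind the grasp point.
Start: joints at [-1.338, 0.536, -0.004, 1.538, 0.003, 1.067, -0.071], TCP at [0.191, 0.621, 0.239] pointing down, gripper open.
Joint ranges: [-2.7, 2.7], [-0.37, 2.16], [-1.27, 1.26], [0.24, 2.4], [-1.31, 4.45], [0.19, 1.91], [-2.76, 2.76]. Speed limits (rad/s): [2.39, 2.39, 3.14, 3.14, 3.14, 3.14, 3.14].

INTERFACE

Orientations are given as [roll, pitch, yaw] about the fixed x, y, z axes, in that order (R = Rz(yaw) Ry(pitch) Rx(roll)).
In Python, from rig import bot gives the robot as it stands. The module is installed in compiled form; this text tells all that it offers. Calls block until the motion is done:
- bot.move_to(position, orientation): joint-space move of the TCP to a pose.
- bot.line_to(position, vel=0.15, attitude=None, threshold=None): straight line of the TCP; attitude=None keeps the orientation; vel is the mean speed in m/s. With threshold (N) it stops when the force on the tool has changed by that much, and returns True; else False.
- bot.move_j(angles): joint-space move.
- bot.set_gripper(opening, squeeze=None): finger opening in m; squeeze is the grip in N (None keeps the last); returns when the fingers have stopped.
- bot.pause(seconds).
- bot.solve_ik(position, orientation): joint angles nearest the present ones, or None.
- bot.snapshot(name): name is "scene" or "top"; returns the picture (480x640x3 uint8, red, green, blue); there is no depth.
- bot.calibration(name): a dict with "fx", "fy", "cx", "cy" (pixels), "k1" (the pictures are not rectified: a ray, as slopes to the right and down, at radius r is drawn at 1 + k1 r^2 times it, then the intrinsics apply), "extrinsics" (4x4, takes a point from world to camera coordinates). Camera axes: x right, y down, z forward; pixel columns grow to the right and rows downward; lengths in m; the calibration is good to about 2 mm. A picture is of the moment at which its call begins. calibration takes no time and is no camera call.
A pose or a line that the arm cannot do raises bot.MotionError and nothing moves.
- bot.finish_job(): hands the job in; it is judged then, once.
Readings, each from a call of its own:
- bot.read_time_s(): time.
- bot.read_joints(): joint angles.
- bot.read_joint_velocities(): joint speeds.
- bot.read_tau(): joint torques, N m.
- bot.read_ee_pos(): TCP position.
- bot.read_eef_rot(): TCP orientation.
- bot.read_contact_force(): force on the tool from outside, world axes, zero at the start.
- bot.read_moment(): the same for the moment, N m.
- bot.read_opening(): finger opening in m.
- bot.read_finger_force(): force on a finger pad.
Only numpy, scipy, OpenCV 4.12 (cv2) and the standard library are available. Lean on these libraries where they do the work, as an engineer would, in place of code of your own. Each camera call takes 0.05 s, during which the arm holds its last target. There are 200 camera calls.

TASK

Lay the dark wood blank flat in the nest of the clamping jig, between its four guide pins, then lay the pale blank squarely on top of it and let go. Then push the sprung blue arm by its black post, past the click of its ratchet, until its roller presses the pile home against the end stop, and finish while still holding it pressed there so that I can tighten the lock nut: the arm springs back if you let go. Leave the tin, the glue bottle and the cutters where they are.

Things in the scene. Friction and masses are not known exactly. Their poses are not given: they have to be found in the camera images.
- dark_blank: dark brown wood plate with two pale dots, 90 (x) x 56 (y) x 14 mm, loose, about 80 g; origin at the centre of its underside, x along its length, z up. Lies flat on the table at the start. Looks the same turned half round, and may be laid either way round
- pale_blank: pale wood plate with two dark dots, otherwise the same as the dark blank: 90 (x) x 56 (y) x 14 mm, origin at the centre of its underside
- nest (a point): point on the jig's base plate (12 mm above the table) where the centre of the dark blank's underside is when it is home; x along the blanks' length toward the end stop, z up. The stop's face is 45 mm from here in +x, so a blank touching it is home. A blank laid up to 15 mm short of the stop clears everything; the roller then pushes it home
- jig: fixed dark steel clamping jig, base plate 12 mm thick; axes as the nest, origin 12 mm under it. End stop: aluminium block 60 mm wide, top 33 mm above the base plate. Four round-topped steel guide pins, 8 mm diameter, 34 mm high above the plate, at x = +-33, y = +-35 mm: 3 mm play on each long side of a blank. Long sides are free for fingers between the pins
- press_arm (a joint): angle of the sprung blue arm, rad: 0 at rest, swung away from the nest; grows as it is pushed toward the end stop (anticlockwise from above). A spring returns it: at the post 2 N at rest, about 5 N at 0.2 as the pawl climbs, less near 0.45 as it drops (click over at 0.47), about 6 N at 0.55, where the roller meets blanks that are home. End of travel 0.62. The ratchet does not keep it: hold it
- hinge_axis (a point): upright hinge axis of the arm, at x = -57, y = +75 mm in the axes of the nest, under the brass wing nut. At joint 0.55 the arm points straight along -y of the nest, at joint 0 it is turned back 0.55 rad toward -x
- post_top (a point): centre of the top of the black post with a red band: 18 mm diameter (21 mm at the thin red band, which is only paint), standing on the blue bar (14 mm wide, 21 to 31 mm above the table, from the hinge to just past the post) from 31 to 75 mm above the table, 145 mm from the hinge axis. Push it horizontally, square to the bar, or pinch it from above
- roller (a point): centre of the top of the black rubber roller on the arm, 24 mm diameter, from 14.5 to 40.5 mm above the table, 75 mm from the hinge axis; it presses the near ends of both blanks
- glass_bowl: fixed glass bowl heaped with amber and ringed in yellow, standing between the blanks and the jig: about 180 mm across and 75 mm high; origin at its centre at table height. Carry things over it, not through it
- tin: grey flat tin, 91 x 130 x 28 mm, a bystander; origin at the centre of its underside
- glue: white glue bottle with a red spout, 34 mm diameter, 86 mm high, a bystander; origin at the centre of its underside
- cutters: side cutters with yellow grips, 42 x 119 x 12 mm, lying flat, a bystander; origin at the centre of the underside

How it is judged:
On the way, in this order (a step that is already met when the one before it is completed fails the run):
1. the dark blank lies flat in the nest between the pins, let go (x of dark_blank in the frame of nest between -0.024 and 0.004 m and y of dark_blank in the frame of nest between -0.005 and 0.005 m and z of dark_blank in the frame of nest between -0.003 and 0.004 m and angle between the x axis of dark_blank and the x axis of nest, either way round below 0.1 rad and angle between dark_blank's own z axis and vertical below 0.06 rad and contact force between the fingers and dark_blank below 0.2 N), for 0.2 s.
2. the pale blank lies squarely on the dark one, let go, with the arm still open (all of step 1 and x of pale_blank in the frame of nest between -0.024 and 0.004 m and y of pale_blank in the frame of nest between -0.005 and 0.005 m and z of pale_blank in the frame of nest between 0.011 and 0.018 m and angle between the x axis of pale_blank and the x axis of nest, either way round below 0.1 rad and angle between pale_blank's own z axis and vertical below 0.06 rad and contact force between the fingers and pale_blank below 0.2 N and horizontal distance between pale_blank and dark_blank below 0.009 m and angle between the x axis of pale_blank and the x axis of dark_blank, either way round below 0.1 rad and value of joint press_arm below 0.2 rad), for 0.2 s.
3. the arm has been pushed past its click (value of joint press_arm above 0.47 rad), for 0.2 s.
At the end, for the whole second after the job is handed in: Dark blank in the nest, pale blank on it, each within 4 mm of home lengthways and 5 mm sideways, within 5 mm and 0.08 rad of one another, fingers off them; arm past 0.51 rad and still, roller pressing a blank (over 1 N), fingers on the arm (over 2 N) (x of dark_blank in the frame of nest between -0.004 and 0.004 m and y of dark_blank in the frame of nest between -0.005 and 0.005 m and z of dark_blank in the frame of nest between -0.003 and 0.004 m and angle between the x axis of each of dark_blank, pale_blank and the x axis of nest, either way round below 0.1 rad and angle between each of dark_blank, pale_blank's own z axis and vertical below 0.06 rad and contact force between the fingers and dark_blank below 0.2 N and x of pale_blank in the frame of nest between -0.004 and 0.004 m and y of pale_blank in the frame of nest between -0.005 and 0.005 m and z of pale_blank in the frame of nest between 0.011 and 0.018 m and contact force between the fingers and pale_blank below 0.2 N and horizontal distance between pale_blank and dark_blank below 0.005 m and angle between the x axis of pale_blank and the x axis of dark_blank, either way round below 0.08 rad and linear speed of each of dark_blank, pale_blank below 0.02 m/s and value of joint press_arm above 0.51 rad and velocity of joint press_arm below 0.1 rad/s and contact force between the fingers and press_arm above 2 N and (contact force between press_arm and dark_blank above 1 N or contact force between press_arm and pale_blank above 1 N)); the arm keeps its last pose, push and grip.
It fails at once if the tin is moved more than 25 mm (distance of tin from where it was at the start of the episode above 0.025 m).
It fails at once if the glue bottle is moved more than 25 mm (distance of glue from where it was at the start of the episode above 0.025 m).
It fails at once if the cutters is moved more than 25 mm (distance of cutters from where it was at the start of the episode above 0.025 m).
It fails at once if the glue bottle is knocked over (angle between glue's own z axis and vertical above 0.5 rad).
It also fails if it takes over 72 s, if anything falls off the work surface, if the arm or the gripper's body presses on something with over 40 N, if the wrist force passes 120 N, or if a joint passes its speed limit or range.

## Working session

There is one attempt and no reset: what is moved stays moved. The work goes in short steps, each a Python script; the robot and the scene stay as the last script left them, time stands still between calls to the robot, and variables do not carry over. Pictures are saved under pics/ and viewed, at most 10 in all, crops included, and the job is handed in when it is done.

```bash
mkdir -p pics; python3 - <<'E'
from rig import bot
import cv2,numpy as np
for n in("scene","top"):
    im=bot.snapshot(n); cv2.imwrite(f"pics/{n}0.png",im[:,:,::-1])
    c=bot.calibration(n); print(n,{k:(np.round(v,3).tolist()) for k,v in c.items()})
E
```

```text
scene {'fx': 556.883, 'fy': 556.883, 'cx': 325.304, 'cy': 232.741, 'k1': -0.012, 'extrinsics': [[0.616, -0.788, -0.021, -0.356], [-0.517, -0.384, -0.765, 0.351], [0.595, 0.482, -0.643, 0.99], [0.0, 0.0, 0.0, 1.0]]}
top {'fx': 508.931, 'fy': 508.931, 'cx': 317.727, 'cy': 239.488, 'k1': -0.088, 'extrinsics': [[0.128, -0.992, 0.002, -0.063], [-0.971, -0.125, -0.205, 0.589], [0.204, 0.024, -0.979, 0.954], [0.0, 0.0, 0.0, 1.0]]}
```

View pics/top0.png

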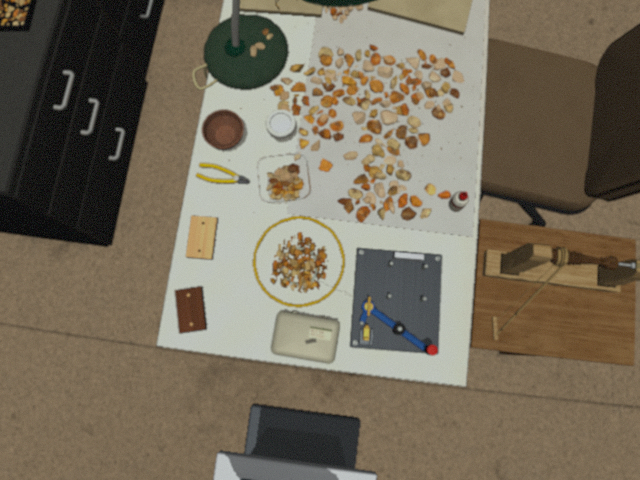

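View pics/scene0.png

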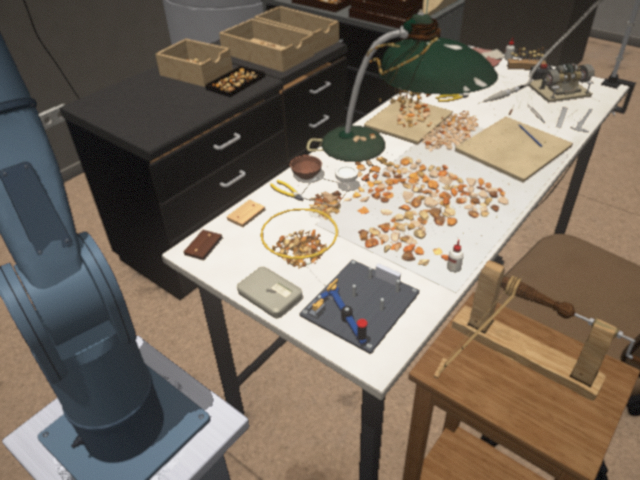

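The top view shows the dark blank at (191,309), the pale one at (201,237), the jig pins near (392,263), (425,265), (390,295) and (424,298), and the post at (431,350). I'll enlarge the jig in both views.

```bash
cat > h.py <<'E'
import numpy as np,cv2
from rig import bot
def ray(n,u,v):
    c=bot.calibration(n); K=np.array([[c['fx'],0,c['cx']],[0,c['fy'],c['cy']],[0,0,1]])
    p=cv2.undistortPoints(np.array([[[u,v]]],float),K,np.array([c['k1'],0,0,0.]))[0,0]
    E=np.array(c['extrinsics']);R=E[:3,:3]
    return -R.T@E[:3,3], R.T@np.array([p[0],p[1],1])
def onz(n,u,v,z):
    o,d=ray(n,u,v); return (o+d*(z-o[2])/d[2])[:2]
def proj(n,P):
    c=bot.calibration(n); E=np.array(c['extrinsics']); K=np.array([[c['fx'],0,c['cx']],[0,c['fy'],c['cy']],[0,0,1]])
    return cv2.projectPoints(np.atleast_2d(np.array(P,float)),cv2.Rodrigues(E[:3,:3])[0],E[:3,3],K,np.array([c['k1'],0,0,0.]))[0][:,0]
def blank(n,im,lo,hi,box,z=.014):
    "centre, yaw, size from mask (HSV) contour in box u0,v0,u1,v1 on plane z"
    u0,v0,u1,v1=box; m=cv2.inRange(cv2.cvtColor(im,cv2.COLOR_RGB2HSV),lo,hi)[v0:v1,u0:u1]
    m=cv2.morphologyEx(m,cv2.MORPH_CLOSE,np.ones((5,5)))
    k=max(cv2.findContours(m,0,2)[0],key=cv2.contourArea)[:,0]+[u0,v0]
    P=np.array([onz(n,u,v,z) for u,v in k])
    r=cv2.minAreaRect((P*1000).astype(np.float32)); return r,len(k)
E
python3 - <<'E'
from h import *
t=cv2.imread('pics/top0.png'); s=cv2.imread('pics/scene0.png')
a=cv2.resize(t[240:360,340:450],None,fx=5,fy=5,interpolation=cv2.INTER_CUBIC)[:, :550]
cv2.imwrite('pics/a.png',a)
b=cv2.resize(s[255:355,295:425],None,fx=6,fy=6,interpolation=cv2.INTER_CUBIC)
cv2.imwrite('pics/b.png',b)
for n,im in(('top',t),('scene',s)):
    im=im[:,:,::-1].copy(); h=cv2.cvtColor(im,cv2.COLOR_RGB2HSV)
    pts=dict(dark=(191,309),pale=(206,237)) if n=='top' else dict(dark=(203,244),pale=(246,213))
    for k,(u,v) in pts.items(): print(n,k,h[v-1:v+2,u-8:u+9:4].reshape(-1,3).tolist())
E
```

```text
top dark [[11, 152, 89], [12, 164, 90], [10, 144, 87], [11, 145, 86], [11, 151, 91], [11, 152, 89], [9, 148, 93], [11, 157, 86], [12, 159, 85], [12, 174, 85], [11, 152, 89], [14, 150, 95], [9, 132, 91], [11, 139, 92], [10, 149, 91]]
top pale [[18, 117, 187], [21, 104, 192], [19, 117, 190], [22, 112, 192], [18, 103, 153], [18, 121, 189], [20, 111, 189], [19, 114, 190], [21, 110, 188], [19, 96, 143], [18, 117, 190], [21, 110, 187], [18, 113, 192], [21, 107, 189], [17, 97, 131]]
scene dark [[10, 132, 116], [10, 130, 118], [10, 126, 111], [10, 120, 113], [9, 121, 116], [10, 131, 115], [9, 132, 118], [9, 120, 108], [9, 119, 111], [9, 119, 114], [10, 128, 118], [10, 130, 116], [8, 124, 109], [9, 124, 113], [7, 116, 108]]
scene pale [[17, 107, 233], [18, 104, 236], [18, 102, 237], [19, 102, 239], [18, 101, 241], [18, 105, 234], [18, 104, 238], [18, 104, 235], [19, 101, 241], [17, 109, 231], [17, 106, 234], [18, 104, 236], [18, 105, 235], [19, 102, 242], [16, 110, 197]]
```

View pics/a.png

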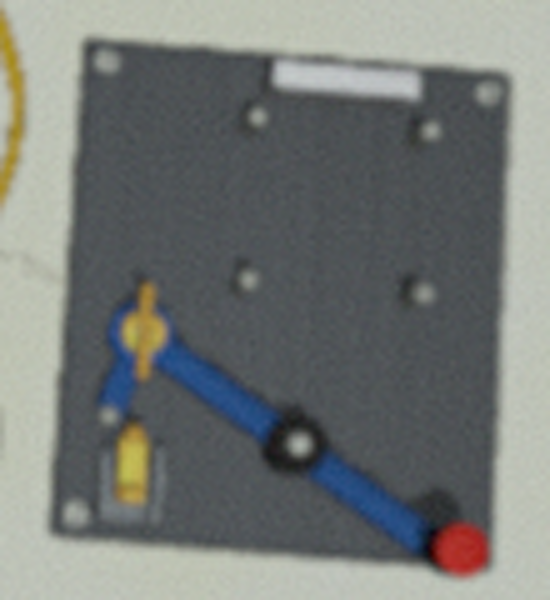

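View pics/b.png

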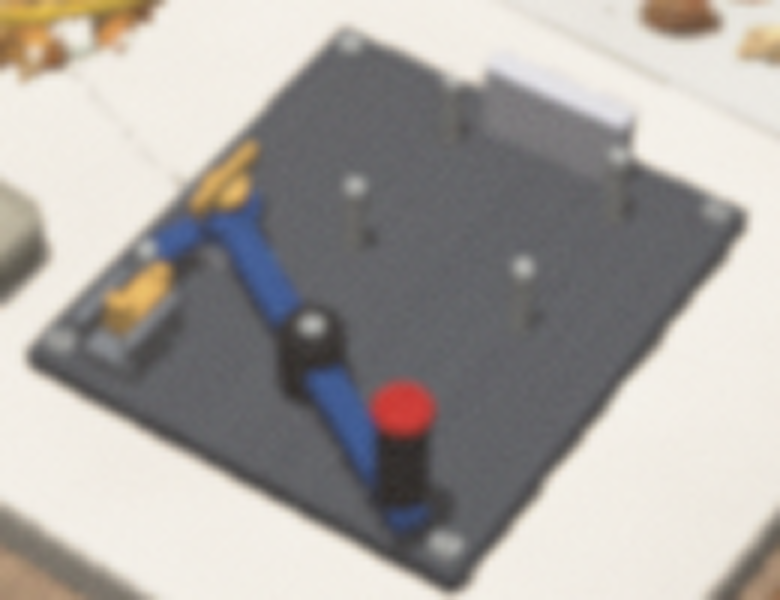

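The crops show the four pin tops (top crop: (258,117), (431,131), (250,280), (424,293)), the red post top at (460,548), the roller at (298,443) and the wing nut at (145,332). Next I triangulate them.

```bash
python3 - <<'E'
from h import *
A=lambda x,y:((x+.5)/5-.5+340,(y+.5)/5-.5+240); B=lambda x,y:((x+.5)/6-.5+295,(y+.5)/6-.5+255)
F={'pFL':((258,117),(455,82),.045),'pFR':((431,131),(619,156),.045),'pNL':((250,280),(355,187),.045),'pNR':((424,293),(523,267),.045),'post':((460,548),(402,407),.075),'roll':((298,443),(312,324),.0405)}
def tri(a,b):
    (o1,d1),(o2,d2)=ray('top',*a),ray('scene',*b)
    t=np.linalg.lstsq(np.c_[d1,-d2],o2-o1,rcond=None)[0]; return (o1+d1*t[0]+o2+d2*t[1])/2
P={}
for k,(a,b,z) in F.items():
    p=onz('top',*A(*a),z);q=onz('scene',*B(*b),z);P[k]=(p,q); print(k,np.round(p*1000,1),np.round(q*1000,1),np.round(tri(A(*a),B(*b))*1000,1))
L=np.array([[33,35],[33,-35],[-33,35],[-33,-35]])/1000
for i in (0,1,2):
    W=np.array([(P[k][i] if i<2 else sum(P[k])/2) for k in('pFL','pFR','pNL','pNR')])
    c=W.mean(0); H=(L).T@(W-c); yaw=np.arctan2(H[0,1]-H[1,0],H[0,0]+H[1,1]); R=np.array([[np.cos(yaw),-np.sin(yaw)],[np.sin(yaw),np.cos(yaw)]])
    print('nest',np.round(c,4),'yaw',round(yaw,4),'res mm',np.round((W-c-L@R.T)*1000,1).tolist(),'post local',np.round((P['post'][min(i,1)]-c)@R*1000,1),'roll',np.round((P['roll'][min(i,1)]-c)@R*1000,1))
C={'dark':((0,80,40),(20,255,140)),'pale':((12,70,100),(28,255,255))}
bx={'top':{'dark':(165,275,215,345),'pale':(180,205,222,268)},'scene':{'dark':(178,222,228,265),'pale':(222,195,270,230)}}
for n in bx:
    im=cv2.imread(f'pics/{n}0.png')[:,:,::-1].copy()
    for k in C:
        for z in (.014,.007): print(n,k,z,blank(n,im,*C[k],bx[n][k],z))
print(onz('top',299,261,.04),onz('top',307,336,.028))
print(bot.read_ee_pos(),bot.read_eef_rot())
E
```

```text
pFL [ 566.1 -139.1] [ 564.2 -139.2] [ 565.9 -138.8   43.7]
pFR [ 569.3 -209.1] [ 567.7 -208. ] [ 568.7 -208.5   44.8]
pNL [ 500.4 -142.5] [ 498.4 -141.3] [ 499.7 -141.7   44.5]
pNR [ 503.9 -212. ] [ 501.8 -210.6] [ 503.1 -211.2   44.7]
post [ 405.5 -228.6] [ 403.2 -228. ] [ 404.9 -228.1   73.9]
roll [ 439.2 -168.5] [ 439.9 -165.4] [ 438.4 -167.5   43.4]
nest [ 0.5349 -0.1757] yaw 0.0481 res mm [[-0.1, 0.1], [-0.3, -0.1], [0.1, -0.2], [0.3, 0.2]] post local [-131.8  -46.6] roll [-95.3  11.7]
nest [ 0.533  -0.1748] yaw 0.0432 res mm [[-0.3, -0.8], [0.2, 0.3], [-0.2, -0.1], [0.2, 0.6]] post local [-132.   -47.6] roll [-92.6  13.4]
nest [ 0.534  -0.1752] yaw 0.0456 res mm [[-0.2, -0.4], [-0.0, 0.1], [-0.0, -0.1], [0.3, 0.4]] post local [-133.   -46.8] roll [-93.5  14.1]
top dark 0.014 (((423.68218994140625, 254.27706909179688), (86.26957702636719, 53.478912353515625), 16.075218200683594), 38)
top dark 0.007 (((423.9432067871094, 256.0645751953125), (86.84996032714844, 53.838714599609375), 16.075231552124023), 38)
top pale 0.014 (((575.682861328125, 257.96649169921875), (89.35844421386719, 55.867958068847656), 2.568589448928833), 32)
top pale 0.007 (((576.9666137695312, 259.77886962890625), (89.95967102050781, 56.24382019042969), 2.5685770511627197), 32)
scene dark 0.014 (((418.7906799316406, 253.34620666503906), (90.42304229736328, 55.365211486816406), 16.29038429260254), 34)
scene dark 0.007 (((423.5975341796875, 260.2887268066406), (91.13886260986328, 55.80353546142578), 16.29041290283203), 34)
scene pale 0.014 (((571.21533203125, 256.12054443359375), (94.05329132080078, 61.63099670410156), 2.0970652103424072), 50)
scene pale 0.007 (((577.2288208007812, 263.0850524902344), (94.79785919189453, 62.11894226074219), 2.0970547199249268), 50)
[0.54727069 0.04564815] [0.40146834 0.01021868]
[0.19121649 0.6206609  0.23793116] [-3.14003795e+00  1.40925713e-04  2.84286077e+00]
```

```bash
cat >> h.py <<'E'
N=np.array([.534,-.1755]); NY=.046; RN=np.array([[np.cos(NY),-np.sin(NY)],[np.sin(NY),np.cos(NY)]])
def nest(x,y): return N+RN@np.array([x,y])
def down(yaw): return [np.pi,0,yaw]
def best(p,yaw):
    c=[(abs(q[6]),y) for y in(yaw,yaw+np.pi,yaw-np.pi) if (q:=bot.solve_ik(list(p),down(y))) is not None]
    return min(c)[1]
def pick(xy,yaw,z=.003):
    y=best([*xy,.15],yaw); print('yaw',y)
    bot.set_gripper(.085); bot.move_to([*xy,.15],down(y)); bot.line_to([*xy,.05],vel=.2)
    print('touch',bot.line_to([*xy,z],vel=.06,threshold=8),bot.read_ee_pos()[2])
    bot.set_gripper(.03,squeeze=25); print('open',bot.read_opening(),bot.read_finger_force())
    bot.line_to([*xy,.2],vel=.2)
def hover(x,y,z):
    p=nest(x,y); w=best([*p,.2],NY); bot.move_to([*p,.2],down(w)); bot.line_to([*p,z],vel=.15)
E
python3 - <<'E'
from h import *
pick((.423,.2545),.281)
hover(-.009,0,.085)
print(bot.read_opening(),bot.read_time_s(),bot.read_ee_pos())
t=bot.snapshot('top')[:,:,::-1];s=bot.snapshot('scene')[:,:,::-1]
cv2.imwrite('pics/t1.png',t);cv2.imwrite('pics/s1.png',s)
a=cv2.resize(t[240:360,330:450],(400,400));b=cv2.resize(s[230:350,285:435],(400,320))
b=cv2.copyMakeBorder(b,0,80,0,0,0);cv2.imwrite('pics/c1.png',np.hstack([a,b]))
E
```

```text
yaw -2.860592653589793
touch False 0.003153621450384947
open 0.055792005682387416 25.000324845314026
0.05549049059483034 7.8083 [ 0.52555152 -0.17627743  0.08574524]
```

View pics/c1.png

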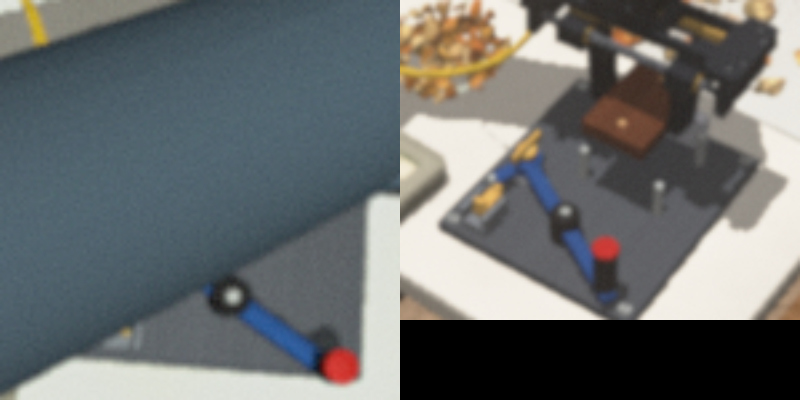

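The dark blank is held level above the nest. Its near lower corners are at about (354,278) and (374,288) in the scene view, which I'll check against the nest.

```bash
python3 - <<'E'
from h import *
s=cv2.imread('pics/s1.png');x0,y0=345,255
for u,v in((354,278),(374.2,288.1)):
    print(np.round((onz('scene',u,v,.0827)-N)@RN*1000,1))
g=[(*nest(-.009+dx,dy),z) for dx,dy,z in((-.045,.028,.0827),(-.045,-.028,.0827),(-.045,.028,.0967),(-.045,-.028,.0967))]
q=proj('scene',g);print(np.round(q,1).tolist())
c=cv2.resize(s[y0:y0+45,x0:x0+45],None,fx=12,fy=12,interpolation=cv2.INTER_CUBIC)
for p in q: cv2.drawMarker(c,tuple(int(i) for i in ((p-[x0,y0]+.5)*12)),(0,255,0),0,20,1)
cv2.imwrite('pics/d1.png',c)
E
```

```text
[-46.2  27.7]
[-47.6 -22.1]
[[351.8, 280.1], [375.0, 291.2], [351.9, 275.3], [375.3, 286.3]]
```

View pics/d1.png

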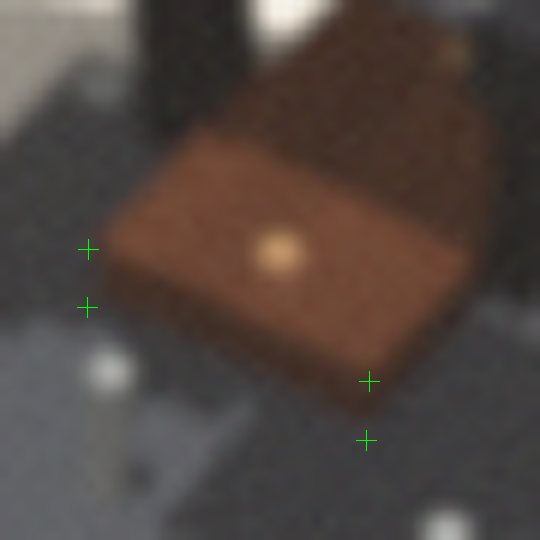

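```bash
python3 - <<'E'
from h import *
p=nest(-.012,0); bot.line_to([*p,.056],vel=.1)
s=bot.snapshot('scene');e=bot.read_ee_pos();print(e,bot.read_time_s())
cv2.imwrite('pics/s2.png',s[:,:,::-1]);zb=e[2]-.00315
x0,y0=340,262
g=[(*nest(-.012-.045,dy),zb+h) for dy,h in((.028,0),(-.028,0),(.028,.014),(-.028,.014))]+[(*nest(a,b),.045) for a in(-.033,.033) for b in(-.035,.035)]
q=proj('scene',g);print(np.round(q,1).tolist())
c=cv2.resize(np.ascontiguousarray(s[y0:y0+50,x0:x0+65,::-1]),None,fx=12,fy=12,interpolation=cv2.INTER_CUBIC)
for r in q: cv2.drawMarker(c,tuple(int(i) for i in ((r-[x0,y0]+.5)*12)),(0,255,0),0,20,1)
cv2.imwrite('pics/d2.png',c)
E
```

```text
[ 0.52202968 -0.17626795  0.05608704] 8.4
[[350.9, 291.1], [373.7, 302.2], [351.0, 286.4], [374.0, 297.5], [382.5, 299.1], [354.3, 285.6], [398.3, 280.5], [370.6, 267.9]]
```

View pics/d2.png

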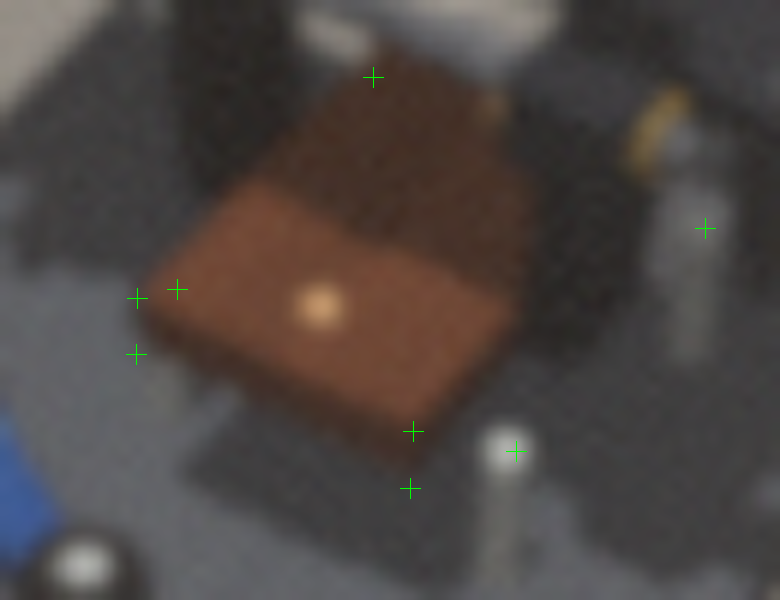

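Compared with the visible pin, the blank sits about 2.6 mm further in +x and about 0 mm off in y, so it's at x ≈ -9 mm. I'll lower it.

```bash
python3 - <<'E'
from h import *
p=nest(-.012,0)
print(bot.line_to([*p,.0155],vel=.06,threshold=8),bot.read_ee_pos(),bot.read_contact_force())
bot.set_gripper(.07); bot.pause(.3); print(bot.read_opening())
bot.line_to([*p,.2],vel=.25)
pick((.5745,.2575),.045)
print(bot.read_time_s())
s=bot.snapshot('scene');t=bot.snapshot('top')
x0,y0=325,250
g=[(*nest(-.009+a,b),.026) for a,b in((-.045,.028),(-.045,-.028),(.045,-.028),(.045,.028))]
def crop(n,im,x0,y0):
    q=proj(n,g);c=cv2.resize(np.ascontiguousarray(im[y0:y0+75,x0:x0+65,::-1]),(390,450),interpolation=cv2.INTER_CUBIC)
    for r in q: cv2.drawMarker(c,tuple(int(i) for i in ((r-[x0,y0]+.5)*6)),(0,255,0),0,12,1)
    return c
cv2.imwrite('pics/e1.png',np.hstack([crop('scene',s,345,240),crop('top',t,375,240)]))
E
```

```text
True [ 0.52126587 -0.17569843  0.01508866] [-0.75954925  1.53126167  5.12721235]
0.07006682899190898
yaw 3.186592653589793
touch False 0.003256919687716603
open 0.05553435901996849 25.00032126903534
16.05
```

View pics/e1.png

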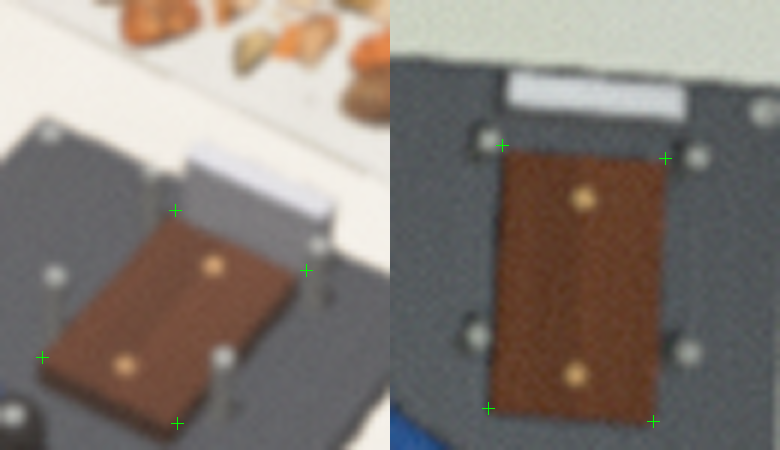

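The dark blank lies flat between the pins at x ≈ -11 mm and is centred. The pale blank is gripped, so I'll place it.

```bash
python3 - <<'E'
from h import *
hover(-.012,0,.075); p=nest(-.012,0)
print(bot.line_to([*p,.0292],vel=.05,threshold=6),bot.read_ee_pos(),bot.read_contact_force())
bot.set_gripper(.07); bot.pause(.3); print(bot.read_opening())
bot.line_to([*p,.2],vel=.25)
# go above the open side of the post
H=np.array([-.057,.075])
def arm(j,r,off=0):  # local point on arm at radius r, off = ahead(+)/behind(-) perpendicular
    a=.55-j; d=np.array([-np.sin(a),-np.cos(a)]); n=np.array([np.cos(a),-np.sin(a)]); return nest(*(H+r*d+off*n))
print('post',arm(0,.145))
q=arm(0,.145); 
for yaw in(NY+.55,NY+.55+np.pi,NY+.55-np.pi,NY+np.pi/2-.0,NY-np.pi/2):
  for j in (0,.3,.6):
    k=bot.solve_ik([*arm(j,.145),.045],down(yaw)); print(round(yaw,2),j,None if k is None else np.round(k,2))
s=bot.snapshot('scene');t=bot.snapshot('top');print(bot.read_time_s())
g=[(*nest(-.011+a,b),.040) for a,b in((-.045,.028),(-.045,-.028),(.045,-.028),(.045,.028))]
def crop(n,im,x0,y0):
    c=cv2.resize(np.ascontiguousarray(im[y0:y0+75,x0:x0+65,::-1]),(390,450),interpolation=cv2.INTER_CUBIC)
    for r in proj(n,g): cv2.drawMarker(c,tuple(int(i) for i in ((r-[x0,y0]+.5)*6)),(0,255,0),0,12,1)
    return c
cv2.imwrite('pics/e2.png',np.hstack([crop('scene',s,345,240),crop('top',t,375,240)]))
E
```

```text
True [ 0.52150988 -0.17592912  0.02914305] [-0.37000241  0.96308066  6.00847032]
0.06988338819716275
post [ 0.40358637 -0.2301708 ]
0.6 0 [-0.11  0.68  0.68  2.16 -0.81  0.57  0.2 ]
0.6 0.3 [-0.1   0.73  0.69  2.05 -0.79  0.64  0.15]
0.6 0.6 [-0.12  0.78  0.69  1.95 -0.78  0.69  0.09]
3.74 0 [-0.42  1.06  1.2   2.17 -1.3   1.   -2.54]
3.74 0.3 [-0.4   1.11  1.21  2.07 -1.29  1.06 -2.61]
3.74 0.6 [-0.4   1.15  1.22  1.97 -1.28  1.11 -2.69]
-2.55 0 [-0.42  1.06  1.2   2.17 -1.3   1.   -2.54]
-2.55 0.3 [-0.4   1.11  1.21  2.07 -1.29  1.06 -2.61]
-2.55 0.6 [-0.4   1.15  1.22  1.97 -1.28  1.11 -2.69]
1.62 0 [ 0.06  0.61  0.46  2.15 -0.57  0.49  0.99]
1.62 0.3 [ 0.05  0.66  0.47  2.05 -0.55  0.56  0.96]
1.62 0.6 [ 0.03  0.71  0.47  1.95 -0.54  0.61  0.9 ]
-1.52 0 [-0.38  0.96  1.11  2.17 -1.22  0.9  -1.57]
-1.52 0.3 [-0.36  1.02  1.12  2.07 -1.21  0.96 -1.64]
-1.52 0.6 [-0.37  1.06  1.13  1.97 -1.2   1.01 -1.72]
21.3583
```

View pics/e2.png

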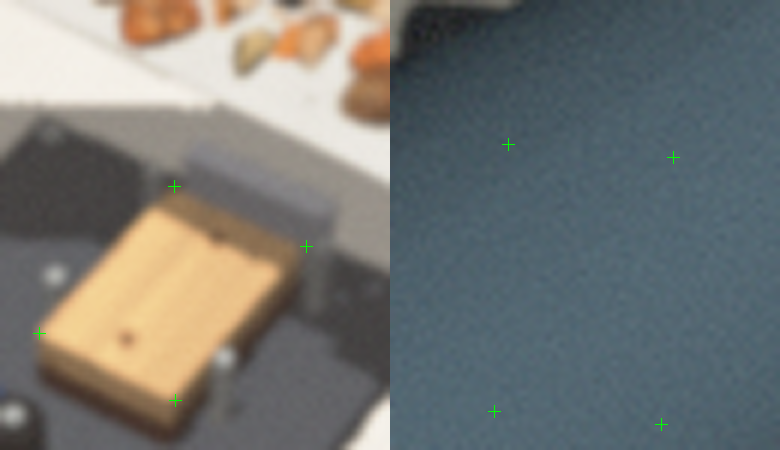

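The pale blank lies squarely on the dark one; its visible corners line up with the predicted marks near (40,333) and (175,402), and no tilt shows. Now I'll pinch the post and swing the arm.

```bash
cat >> h.py <<'E'
H=np.array([-.057,.075])
def arm(j,r=.145):
    a=.55-j; return nest(*(H+r*np.array([-np.sin(a),-np.cos(a)])))
def att(j): return down(NY+np.pi/2-(.55-j))
def jest():
    v=RN.T@(bot.read_ee_pos()[:2]-N)-H; return .55-np.arctan2(-v[0],-v[1]),np.hypot(*v)
def push():
    j=jest()[0]; a=.55-j; n=RN@np.array([np.cos(a),-np.sin(a)]); return -float(bot.read_contact_force()[:2]@n)
E
python3 - <<'E'
from h import *
bot.set_gripper(.06)
bot.move_to([.404,-.229,.15],att(0)); print('F0',bot.read_contact_force())
print(bot.line_to([.404,-.229,.041],vel=.12,threshold=8),bot.read_ee_pos())
bot.set_gripper(.005,squeeze=20); print(bot.read_opening(),bot.read_finger_force(),jest())
for j in np.arange(.05,.501,.05):
    bot.line_to([*arm(j),.041],vel=.05,attitude=att(j)); print(round(j,2),np.round(jest(),3),round(push(),1))
print(bot.read_opening(),bot.read_time_s())
E
```

```text
F0 [0.25060388 0.19392117 0.15449016]
False [ 0.40436456 -0.22923237  0.04141742]
0.01726578839344777 19.999381536617875 (np.float64(-0.005300487452861269), np.float64(0.14377546047933054))
0.05 [0.048 0.144] 2.7
0.1 [0.096 0.144] 3.0
0.15 [0.143 0.144] 3.9
0.2 [0.192 0.144] 2.3
0.25 [0.243 0.144] 3.5
0.3 [0.293 0.144] 4.3
0.35 [0.343 0.144] 3.3
0.4 [0.394 0.144] 2.3
0.45 [0.443 0.144] 3.0
0.5 [0.488 0.144] 5.2
0.01785590236240341 27.4167
```

```bash
python3 - <<'E'
from h import *
for j in np.arange(.51,.64,.01):
    bot.line_to([*arm(j),.041],vel=.03,attitude=att(min(j,.55))); bot.pause(.15); f=push(); print(round(j,2),np.round(jest()[0],3),round(f,1))
    if f>18: break
print(bot.read_opening(),bot.read_finger_force(),bot.read_time_s())
s=bot.snapshot('scene');t=bot.snapshot('top')
a=cv2.resize(s[235:345,300:430,::-1],(390,330));b=cv2.resize(t[235:345,330:450,::-1],(360,330))
cv2.imwrite('pics/f1.png',np.hstack([a,b]))
E
```

```text
0.51 0.496 5.4
0.52 0.505 5.6
0.53 0.515 6.0
0.54 0.525 5.4
0.55 0.535 5.9
0.56 0.542 6.3
0.57 0.544 9.5
0.58 0.545 12.3
0.59 0.546 15.6
0.6 0.547 18.2
0.017461081106974752 19.94077844079584 31.4167
```

View pics/f1.png

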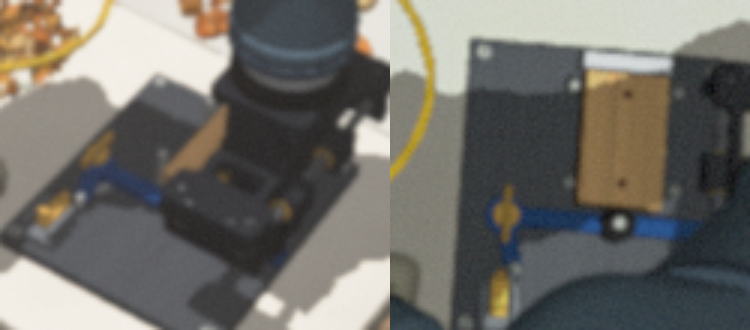

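The pile sits against the end stop. The roller is on its near end, and the push rises steeply at joint ≈0.545, as expected for blanks that are home. I'll hand it in.

```bash
python3 -c "
from h import *
bot.pause(.4);print(jest(),push(),bot.finish_job())"
```

```text
the job is handed in; nothing more can be done
(np.float64(0.5472072201344557), np.float64(0.14366071660463614)) 19.22246765126 None
```

I handed the job in: both blanks are stacked in the nest against the end stop, and the gripper is still holding the arm pressed at about 0.547 rad with about 19 N; the tin, glue bottle and cutters were not touched, and no verdict came back.

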